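# Load a sample slide through the feeder's one-way gate

## Task

Load the sample slide into the reflectometer's feeder: set it flat in the open mouth of the lane, round nose first, push it through the sprung one-way gate and on under the measuring head until it butts against the hidden shuttle and keeps its presence switch pressed, then let go, with both gate leaves closed behind it. The shuttle is parked at a different depth every time, so find it by feel, and never press on its rubber bumper with more than about 20 N. Do not tip or shove the two vials that stand beside the feeder.

Things in the scene. Friction and masses are not known exactly. Their poses are not given: they have to be found in the camera images.
- slide: Sample slide, flat on the bench: aluminium plate 80 mm long (its x), 40 wide, 12 thick, about 0.18 kg, with a half-round nose (radius 20 mm) at +x, a square tail at -x, a round glass sample in the nose half and a black upright grip paddle near the tail. Origin: underside, middle of its length; x to the nose, z up.
- slide_grip (a point): Point in the slide's grip paddle to hold it by: 22 mm behind the slide's origin, 42 mm above its underside. The paddle is 28 mm long (x), 12 mm thick (y, the way to pinch it) and reaches from 12 to 60 mm above the underside.
- feeder: Feeder, bolted down: base plate 278 x 100 x 6 mm with a lane between two dark rails. Origin: bench level, lane centre line, at the gate; x is the loading direction, z up. Lane floor 6 mm above the bench from x = -100 to 178 mm; lane 42 mm wide. Rails 24 mm high, leaves 27, hinge pillars 35. From x = 30 mm keeper strips overhang 4 mm of each side, 20 mm above the bench.
- lane_mouth (a point): Lane floor in the middle of the open-topped mouth, 70 mm before the gate line. The mouth flares outward from 42 mm wide at 46 mm before the gate to about 74 mm wide at 97 mm before it. A slide set down with its origin here has its nose 30 mm short of the gate.
- head_front (a point): Lower front edge of the measuring head, on the lane's centre line, 100 mm past the gate, 24 mm above the bench. The head is 78 mm long, 92 wide, its top 65 mm and its turret 91 mm above the bench. Under it the shuttle is parked out of sight: docked, the slide's origin is anywhere from 66 to 104 mm past the gate line. The shuttle stays put when pressed.
- gate_left (a joint): Left (+y) leaf of the sprung one-way gate, rad: 0 = shut across the lane, up to 1.55 = swung inward along it; it cannot swing outward. Steel, 19 mm high, 21 mm hinge to tip. Pushing the slide through the two leaves takes about 3 to 7 N; they snap shut when its tail (40 mm behind its origin) is about 22 mm past the gate line.
- gate_right (a joint): Right (-y) leaf of the gate, like the left one.
- switch (a joint): Travel of the presence switch, m: a weak pin (under 0.3 N) standing 6 mm proud of the shuttle's rubber bumper. 0 = free, 0.006 = nose on the unloaded bumper; 0.004 counts as pressed.
- vial_a: Amber vial with a screw cap, 23 mm diameter, 52 mm high, loose, standing beside the feeder on its right (-y), near the gate. Origin: centre of its underside.
- vial_b: A second such vial, standing farther along the same side.
- bumper (a joint): Squeeze of the shuttle's rubber bumper, m: 0 = free. It gives 5.5 N per mm for 2 mm and is rigid beyond. It springs back, so ease off before letting go.
Not all that is in view belongs to the job. What is shaped like the slide but purple is not meant.

How it is judged (in metres and radians):
On the way, in this order (a step that is already met when the one before it is completed fails the run):
1. the slide lies flat in the lane's mouth, nose first, in front of the shut gate (x of slide in the frame of feeder between -0.1 and -0.036 m and z of slide in the frame of feeder below 0.01 m and y of slide in the frame of feeder between -0.015 and 0.015 m and value of joint each of gate_left, gate_right below 0.1 rad), for 0.1 s.
2. the slide's nose pushes the gate leaves open (value of joint each of gate_left, gate_right above 0.7 rad and contact force between slide and gate_left above 0.2 N and z of slide in the frame of feeder below 0.01 m), for 0.1 s.
At the end, for the whole second after the job is handed in: The slide lies flat in the lane under the measuring head, nose inward, in line with the lane within 0.08 rad and at rest, with the presence switch pressed at least 4 mm (slide within 2 mm of the shuttle's bumper) and both gate leaves shut behind it (under 0.1 rad) (value of joint switch above 0.004 m and value of joint each of gate_left, gate_right below 0.1 rad and x of slide in the frame of feeder above 0.061 m and z of slide in the frame of feeder below 0.009 m and angle between the x axis of slide and the x axis of feeder, either way round below 0.08 rad and linear speed of slide below 0.01 m/s); the robot touches nothing.
It fails at once if the slide presses on the shuttle's bumper with more than 20 N (contact force between slide and bumper above 20 N).
It fails at once if a vial is tipped or shoved more than 20 mm (angle between any of vial_a, vial_b's own z axis and vertical above 0.4 rad or distance of any of vial_a, vial_b from where it was at the start of the episode above 0.02 m).
It also fails if it takes over 61 s, if anything falls off the work surface, if the arm or the gripper's body presses on something with over 40 N, if the wrist force passes 120 N, or if a joint passes its speed limit or range.

## Robot

A 6-joint arm with a two-finger parallel gripper is mounted at the origin on a cart in front of the work surface, level with it; the furniture and walls round the work are solid. World frame = base frame: x ahead of the robot, y to its left, z up, the work surface at z = 0. Lengths are in mm, angles in rad, forces in N, time in s.
With the tool pointing down it reaches from about 325 to 875 mm from the base axis. Payload 4.4 kg.
Tool frame: the origin (TCP) lies on the centre line of the jaws, within the pads' length; the fingertips stand ahead of it and the grasp point (between the pads) lies 6 mm ahead of it (ctrl.tcp_to_tips is the z of the fingertips in the tool frame, in mm); z points along the fingers, y is the direction in which the jaws open and shut (so a half turn about z gives the same grasp; the last joint's range is limited). The gripper opens to 85 mm and grips with 20 to 120 N. Pads are 22 mm wide; open, the fingers measure 114 mm over their backs; the gripper's body (76 mm by 85 mm) begins 54 mm behind the grasp point. The pads swing forward as they close: fully open they stand 13 mm farther back than shut.
Start: joints at [-1.413, 0.207, 1.542, -0, 1.393, -0.15], TCP at [174.191, -547.983, 256.282] pointing down, gripper open.
Joint ranges: [-2.73, 2.73], [-0.86, 2.22], [0.23, 2.46], [-1.11, 4.25], [0.08, 2.63], [-2.82, 2.82]. Speed limits (rad/s): [2.79, 2.79, 3.14, 3.14, 3.14, 3.14].

## Interface

Orientations are given as a 3x3 rotation matrix whose columns are the frame's x, y, z axes.
In Python, from plant import ctrl, sensors, optics gives the robot as it stands. Calls block until the motion is done:
- ctrl.move_ptp(position, orientation): joint-space move of the TCP to a pose.
- ctrl.move_l(position, rot=None, vel=150, threshold=None): straight line of the TCP; rot=None keeps the orientation; vel is the mean speed in mm/s. With threshold (N) it stops when the force on the tool has changed by that much, and returns True; else False.
- ctrl.set_joints(angles): joint-space move.
- ctrl.gripper_to(opening, force=None): finger opening in mm; force is the grip in N (None keeps the last); returns when the fingers have stopped.
- ctrl.hold(seconds).
- ctrl.solve_ik(position, orientation): joint angles nearest the present ones, or None.
- sensors.read_state(): the state.
- optics.grab_frame(name): name is "side" or "top"; returns (picture, depth): 480x640x3 uint8, red, green, blue; 480x640 float32, mm along the optical axis (not along the pixel's ray), 0 where there is no reading.
- optics.camera_params(name): a dict with "mtx" (3x3 intrinsics, pixels), "k1" (the pictures are not rectified: a ray, as slopes to the right and down, at radius r is drawn at 1 + k1 r^2 times it, then the intrinsics apply), "R" (3x3) and "t" (3): a world point X has camera coordinates R X + t. Camera axes: x right, y down, z forward; pixel columns grow to the right and rows downward; lengths in mm; the calibration is good to about 2 mm. A picture is of the moment at which its call begins. camera_params takes no time and is no camera call.
A pose or a line that the arm cannot do raises ctrl.MotionError and nothing moves.
- ctrl.finish_job(): hands the job in, once; it reports no verdict.
The state is a dict: "t": time; "q": joint angles; "qvel": joint speeds; "tau": joint torques, N m; "eef_pos": TCP position; "eef_rot": TCP orientation; "force": force on the tool from outside, world axes, zero at the start; "wrist_torque": the same for the moment, N m; "grip_width": finger opening in mm.
Only numpy, scipy, OpenCV 4.12 (cv2) and the standard library are available. Lean on these libraries where they do the work, as an engineer would, in place of code of your own. Each camera call takes 0.05 s, during which the arm holds its last target.

## Working session

There is one attempt and no reset: what is moved stays moved. The work goes in short steps, each a Python script; the robot and the scene stay as the last script left them, time stands still between calls to the robot, and variables do not carry over. Pictures are saved under pics/ and viewed, and the job is handed in when it is done.

```bash
ls; mkdir -p pics; python3 - <<'E'
from plant import ctrl, sensors, optics
import cv2
for n in("top","side"):
    p,d=optics.grab_frame(n); cv2.imwrite(f"pics/{n}0.png",p[:,:,::-1]); print(optics.camera_params(n)); 
    import numpy as np; np.save(f"pics/{n}0d.npy",d)
print(sensors.read_state(), ctrl.tcp_to_tips)
E
```

```text
pics
{'mtx': array([[588.6861526 ,   0.        , 318.23758444],
       [  0.        , 588.6861526 , 237.83036648],
       [  0.        ,   0.        ,   1.        ]]), 'k1': -0.03389575036674814, 'R': array([[ 0.02344557, -0.99958246, -0.0168882 ],
       [-0.9897445 , -0.02082714, -0.14132251],
       [ 0.14091177,  0.02002839, -0.98981955]]), 't': array([  43.23214042,  582.25286467, 1129.45307821])}
{'mtx': array([[503.25736127,   0.        , 316.12943091],
       [  0.        , 503.25736127, 240.13405397],
       [  0.        ,   0.        ,   1.        ]]), 'k1': -0.12852301185918494, 'R': array([[ 0.87045358, -0.49218906, -0.00777751],
       [-0.30309385, -0.52344864, -0.79632634],
       [ 0.38787199,  0.69552243, -0.60481722]]), 't': array([-485.22271381,  241.50416052,  638.26623358])}
{'t': 0.1, 'q': array([-1.41350863e+00,  2.07356017e-01,  1.54282152e+00, -1.25604708e-05,
        1.39350764e+00, -1.50487258e-01]), 'qvel': array([-8.70532686e-04, -1.46208892e-03, -3.07275319e-03, -7.05086766e-05,
        1.01660757e-03,  1.97928441e-03]), 'tau': array([-1.06554569e-04, -3.84092224e+01, -2.92547160e+01, -1.80785046e-04,
        4.88600432e-03, -1.25992673e-05]), 'eef_pos': array([ 174.08156734, -547.34601773,  255.22482215]), 'eef_rot': array([[ 9.53009357e-01,  3.02940672e-01, -3.39984413e-04],
       [ 3.02940713e-01, -9.53007167e-01,  2.06476024e-03],
       [ 3.01492271e-04, -2.07073094e-03, -9.99997811e-01]]), 'force': array([-0.32101984,  0.60155739, -0.8342495 ]), 'wrist_torque': array([-0.09416902, -0.02979705,  0.02604056]), 'grip_width': 85.23783516511631} 25.0
```

View pics/top0.png

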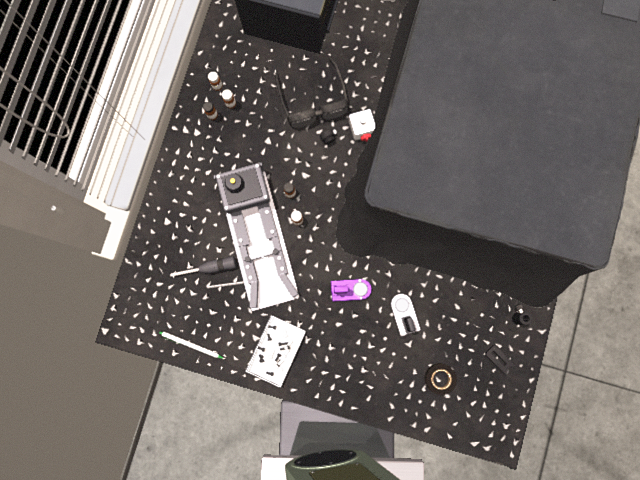

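View pics/side0.png

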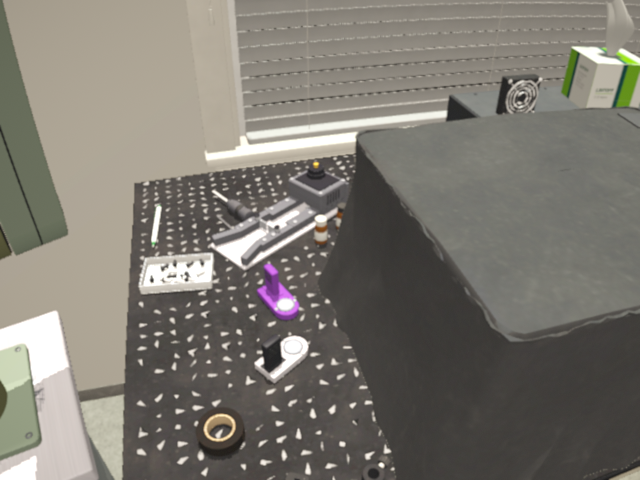

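```bash
cat > h.py <<'E'
import numpy as np, cv2
from plant import ctrl, sensors, optics
def ray(n,uv):
    c=optics.camera_params(n); uv=np.atleast_2d(np.float64(uv))
    K=c['mtx']; 
    x=cv2.undistortPoints(uv.reshape(-1,1,2),K,np.array([c['k1'],0,0,0.])).reshape(-1,2)
    d=np.c_[x,np.ones(len(x))]@c['R']; o=-c['R'].T@c['t']
    return o,d
def onz(n,uv,z):
    o,d=ray(n,uv); return o+d*((z-o[2])/d[:,2])[:,None]
def proj(n,P):
    c=optics.camera_params(n); P=np.atleast_2d(np.float64(P))
    X=P@c['R'].T+c['t']; s=X[:,:2]/X[:,2:]; r2=(s**2).sum(1,keepdims=True)
    s=s*(1+c['k1']*r2); return s*c['mtx'][0,0]+c['mtx'][:2,2]
def cloud(n,d):
    v,u=np.mgrid[0:480,0:640]; o,dd=ray(n,np.c_[u.ravel(),v.ravel()])
    P=o+dd*d.ravel()[:,None]; return P.reshape(480,640,3)
E
python3 - <<'E'
from h import *
p=cv2.imread("pics/top0.png");d=np.load("pics/top0d.npy");P=cloud("top",d)
for u,v in[(405,300),(408,325),(403,312),(270,295),(450,150),(400,180),(580,260),(480,280),(243,175),(296,217),(290,190),(400,230),(350,230),(370,200),(320,30)]: print((u,v),P[v,u].round())
c1=cv2.resize(p[150:320,205:345],None,fx=4.2,fy=3.5,interpolation=cv2.INTER_CUBIC)
c1=cv2.resize(p[155:315,210:310],None,fx=3.7,fy=3.7,interpolation=cv2.INTER_CUBIC)
c2=cv2.resize(p[270:350,320:435],None,fx=3.7,fy=3.7,interpolation=cv2.INTER_CUBIC)
o=np.zeros((600,800,3),np.uint8);o[:c1.shape[0],:c1.shape[1]]=c1;o[:c2.shape[0],372:372+c2.shape[1]]=c2
cv2.imwrite("pics/crop1.png",o)
E
```

```text
(405, 300) [ 463. -120.   15.]
(408, 325) [ 414. -120.   58.]
(403, 312) [ 439. -117.   10.]
(270, 295) [467. 152.  10.]
(450, 150) [ 697. -159.  272.]
(400, 180) [645. -78. 275.]
(580, 260) [ 521. -361.  280.]
(480, 280) [ 505. -265.   37.]
(243, 175) [700. 208.  67.]
(296, 217) [621. 101.  51.]
(290, 190) [675. 115.  51.]
(400, 230) [581. -91. 164.]
(350, 230) [592.  -5.  79.]
(370, 200) [611. -30. 276.]
(320, 30) [982.  61. 120.]
```

View pics/crop1.png

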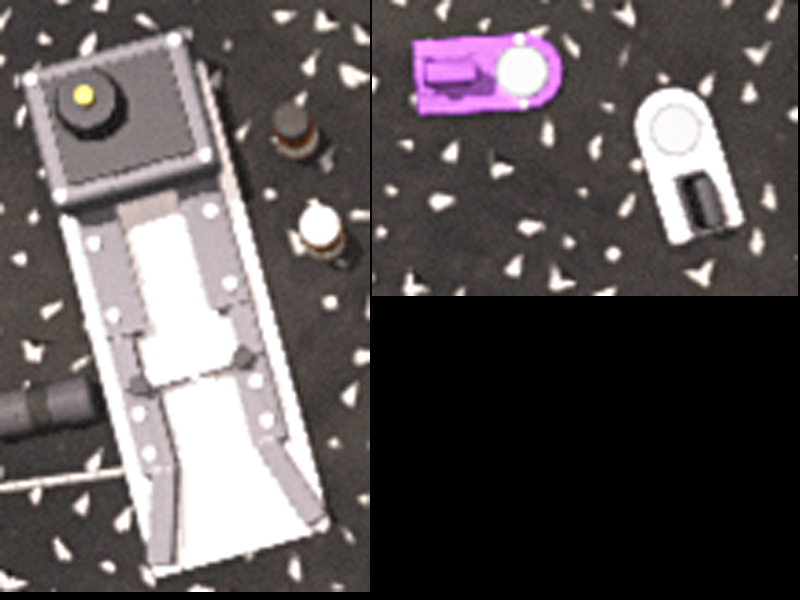

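```bash
python3 - <<'E'
from h import *
p=cv2.imread("pics/top0.png");g=p.min(2);hsv=cv2.cvtColor(p,cv2.COLOR_BGR2HSV)
# slide: bright+paddle hull
m=np.zeros_like(g);m[285:345,385:430]=((g>150)[285:345,385:430])*255
n,l,s,c=cv2.connectedComponentsWithStats(m);k=1+s[1:,4].argmax();print(s[k],c[k])
cs,_=cv2.findContours((l==k).astype(np.uint8),cv2.RETR_EXTERNAL,cv2.CHAIN_APPROX_NONE)
pts=cs[0].reshape(-1,2).astype(float);W=onz("top",pts,12)[:,:2].astype(np.float32)
r=cv2.minAreaRect(W);print(r,cv2.boxPoints(r).round(1).tolist())
# disc centre and paddle top
print("disc",onz("top",[(372+0,0)],12)[0]*0)
f=lambda x,y:(320+(x-372)/3.7,270+y/3.7)
print("disc",onz("top",f(676,129),12),"paddle",onz("top",[f(690,180),f(714,174),f(725,228),f(700,233)],60)[:,:2].mean(0))
F=lambda x,y:(210+(x)/3.7-.37,155+y/3.7-.37)
pil=onz("top",[F(138,383),F(243,355)],35);print("pillars",pil,np.linalg.norm(pil[0]-pil[1]),pil.mean(0))
pl=onz("top",[F(155,577),F(327,525)],6);print("plate near",pl,np.linalg.norm(pl[0]-pl[1]),pl.mean(0))
hd=onz("top",[F(24,75),F(183,30),F(217,158),F(60,203)],65);print("head",hd,hd.mean(0),[np.linalg.norm(hd[i]-hd[i-1]) for i in range(4)])
print("vials",onz("top",[F(323,225),F(293,122)],52))
E
```

```text
[390 294  31  42 649] [403.1587057 311.6394453]
((435.1258850097656, -115.40090942382812), (80.88001251220703, 48.9363899230957), 18.739978790283203) [[389.0, -105.19999694824219], [404.70001220703125, -151.60000610351562], [481.29998779296875, -125.5999984741211], [465.6000061035156, -79.19999694824219]]
disc [ 0. -0.  0.]
disc [[ 453.17124212 -114.68439266   12.        ]] paddle [ 413.53954731 -125.06931571]
pillars [[538.15553705 197.70253533  35.        ]
 [554.58585086 141.46798968  35.        ]] 58.58565810706915 [546.37069395 169.58526251  35.        ]
plate near [[434.9295682  188.23583093   6.        ]
 [465.4124036   95.02447729   6.        ]] 98.06915774856374 [450.1709859  141.63015411   6.        ]
head [[699.93432679 261.72801788  65.        ]
 [726.33612985 177.00002425  65.        ]
 [656.43058205 156.13632124  65.        ]
 [630.37805205 239.03728458  65.        ]] [678.26977269 208.47541198  65.        ] [np.float64(73.16382120305303), np.float64(88.74620053358832), np.float64(72.95258539614704), np.float64(86.89823958297167)]
vials [[623.65303987  99.29718352  52.        ]
 [679.81783797 117.13542785  52.        ]]
```

```bash
python3 - <<'E'
from h import *
p=cv2.imread("pics/top0.png");g=p.min(2)
c=cv2.resize(p[285:345,380:440],None,fx=10,fy=10,interpolation=cv2.INTER_CUBIC)
s=cv2.imread("pics/side0.png")[325:390,245:320];s=cv2.resize(s,None,fx=2.6,fy=2.6,interpolation=cv2.INTER_CUBIC)
o=np.zeros((600,800,3),np.uint8);o[:,:600]=c;o[:169,600:795]=s;cv2.imwrite("pics/crop2.png",o)
G=c.min(2);m=(G>140).astype(np.uint8)
m=cv2.morphologyEx(m,cv2.MORPH_OPEN,cv2.getStructuringElement(cv2.MORPH_ELLIPSE,(61,61)))
n,l,st,_=cv2.connectedComponentsWithStats(m);k=1+st[1:,4].argmax()
W=onz("top",np.argwhere(l==k)[::20,::-1]/10-.45+[380,285],12)[:,:2].astype(np.float32)
r=cv2.minAreaRect(W);print(st[k],r,cv2.boxPoints(r).tolist())
E
```

```text
[  109    87   253   423 59039] ((436.5763244628906, -118.3069076538086), (81.62554931640625, 43.70635986328125), 19.280179977416992) [[390.83685302734375, -111.15524291992188], [405.2681884765625, -152.41033935546875], [482.3157958984375, -125.45857238769531], [467.88446044921875, -84.20347595214844]]
```

View pics/crop2.png

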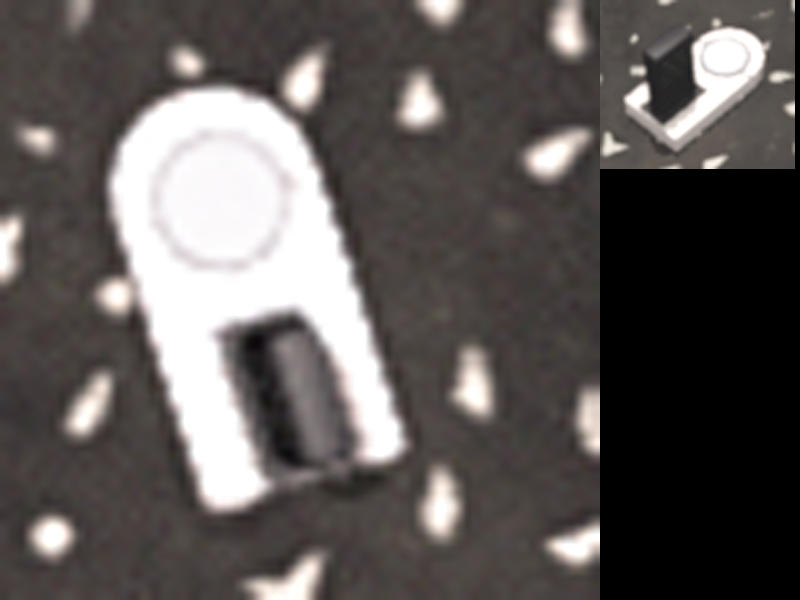

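```bash
python3 - <<'E'
from h import *
f=lambda L:onz("top",[(380+x/10-.45,285+y/10-.45) for x,y in L],12)[:,:2]
w=f([(318,160),(405,435),(115,205),(200,500),(221,199),(205,510),(408,447)])
print(w)
for a,b in((0,1),(2,3)):
    d=w[a]-w[b];print(np.degrees(np.arctan2(d[1],d[0])))
t=w[5:].mean(0);print("tail",t,"width",np.linalg.norm(w[5]-w[6]))
th=np.radians(18);u=np.array([np.cos(th),np.sin(th)]);n=np.array([-u[1],u[0]])
print("width lines",(w[:4]@n), "center from tail",t+40*u,"disc along",(w[4]-t)@u,(w[4]-t)@n)
# paddle top from both views, z=60
pt=onz("top",[(380+x/10-.45,285+y/10-.45) for x,y in[(272,330),(303,322),(348,455),(318,465)]],60)[:,:2];print("paddle top",pt,pt.mean(0))
s=lambda x,y:(245+(x-600)/2.6-.3,325+y/2.6-.3)
ps=onz("side",[s(645,45),s(688,28),s(694,38),s(652,53)],60)[:,:2];print("side paddle",ps,ps.mean(0))
E
```

```text
[[ 462.18954431 -133.06719935]
 [ 407.92659753 -150.54112812]
 [ 452.3132824   -92.4279831 ]
 [ 394.20396593 -109.76205157]
 [ 453.97663156 -113.65476161]
 [ 392.25644649 -110.76764834]
 [ 405.56994634 -151.14081851]]
17.8497638907273
16.60989583389586
tail [ 398.91319641 -130.95423343] width 42.511670725125775
width lines [-269.37885086 -269.22937196 -227.67672666 -226.20563911] center from tail [ 436.95545707 -118.59355365] disc along 57.71426959580594 -0.5627618245326276
paddle top [[ 427.64739831 -117.63685776]
 [ 429.30125094 -123.5739391 ]
 [ 404.2290651  -132.25151658]
 [ 402.20940489 -126.52292623]] [ 415.84677981 -124.99630992]
side paddle [[ 403.68062461 -125.13280581]
 [ 428.24851068 -125.5728518 ]
 [ 427.89387235 -133.34059784]
 [ 404.54089081 -131.84044956]] [ 416.09097461 -128.97167625]
```

```bash
cat >> h.py <<'E'
def rot(a):
    c,s=np.cos(a),np.sin(a); return np.array([[c,s,0],[s,-c,0],[0,0,-1.]])
def st(msg=""):
    s=sensors.read_state(); print(msg,"t%.2f"%s['t'],s['eef_pos'].round(1),"F",s['force'].round(1),"T",s['wrist_torque'].round(2),"w%.1f"%s['grip_width']); return s
def snap(n,name,box=None,f=1):
    p,d=optics.grab_frame(n);p=p[:,:,::-1]
    np.save(f"pics/{name}.npy",d);cv2.imwrite(f"pics/{name}_full.png",p)
    if box: p=cv2.resize(p[box[1]:box[3],box[0]:box[2]],None,fx=f,fy=f,interpolation=cv2.INTER_CUBIC)
    cv2.imwrite(f"pics/{name}.png",p); return d
FO=np.array([546.3,169.7]);FA=np.radians(16.35)
E
python3 - <<'E'
from h import *
a=np.radians(17.3);R=rot(a)
ctrl.move_l([415.7,-124.9,200],R,vel=250)
ctrl.gripper_to(45,30)
st("above")
print(ctrl.move_l([415.7,-124.9,52],vel=120,threshold=8)); st("down")
snap("side","grasp0",(200,230,400,400),4)
E
```

```text
above t2.68 [ 415.7 -125.   200. ] F [ 0.9  0.7 -0.3] T [ 0.    0.06 -0.07] w44.8
False
down t4.07 [ 416.4 -125.2   52.6] F [0.4 0.3 0.1] T [ 0.01 -0.01  0.04] w45.1
```

View pics/grasp0.png

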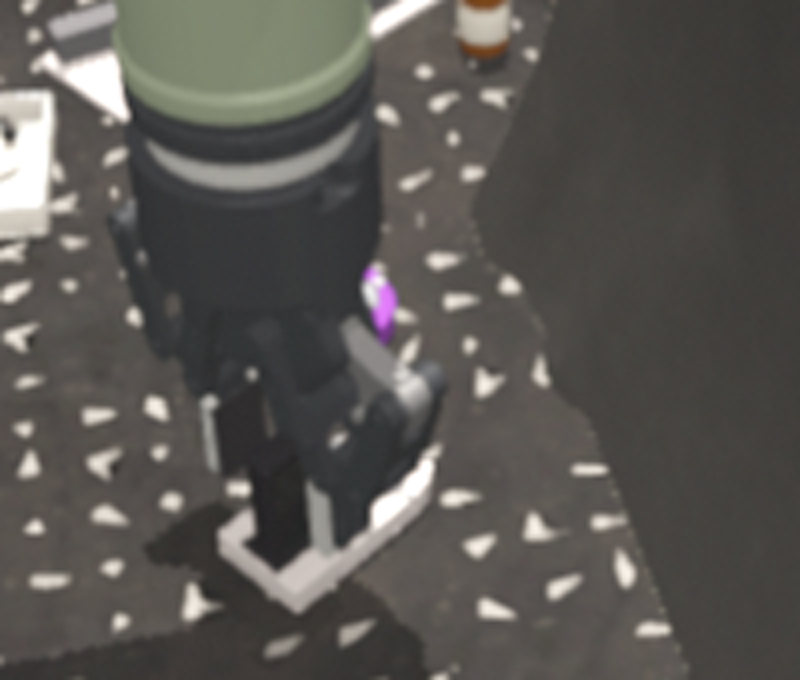

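The picture shows the black paddle (about pixel 280,500 in the crop) standing between the two open pads. I'll grip it and carry it to the mouth.

```bash
python3 - <<'E'
from h import *
ctrl.gripper_to(5,45); s=st("grip")
p=s['eef_pos']
ctrl.move_l([p[0],p[1],140],vel=150); s=st("lift")
R=rot(FA); u=R[:2,0]
g=FO-(72+22)*u
ctrl.move_l([*g,140],R,vel=200); st("over")
ctrl.move_l([*g,75],vel=120); st("near")
snap("top","near0",(200,150,340,330),3.3)
E
```

```text
grip t4.51 [ 416.  -125.1   52.5] F [-1.  -0.4  3.1] T [0.08 0.1  0.04] w11.4
lift t5.24 [ 415.1 -124.6  139. ] F [-0.1  0.6 -1.3] T [ 0.01  0.07 -0.01] w11.5
over t6.75 [455.9 142.5 139.8] F [-0.3 -0.2 -1.8] T [ 0.02  0.05 -0.06] w11.0
near t7.44 [456.7 143.1  75.4] F [ 0.1  0.4 -1.4] T [-0.02  0.04 -0.03] w11.7
```

View pics/near0.png

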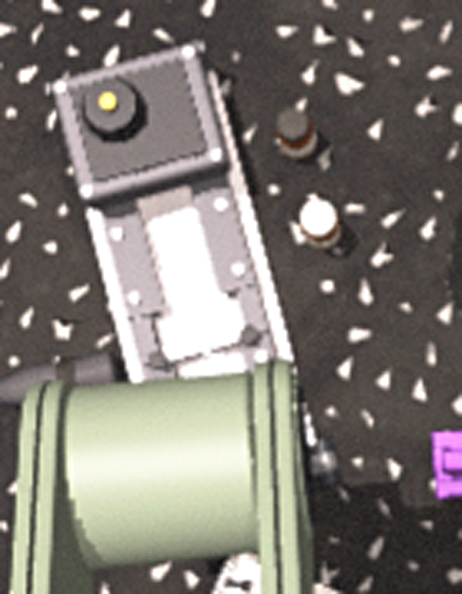

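```bash
python3 - <<'E'
from h import *
snap("side","near1",(190,150,360,280),4.4)
E
```

```text
(no output)
```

View pics/near1.png

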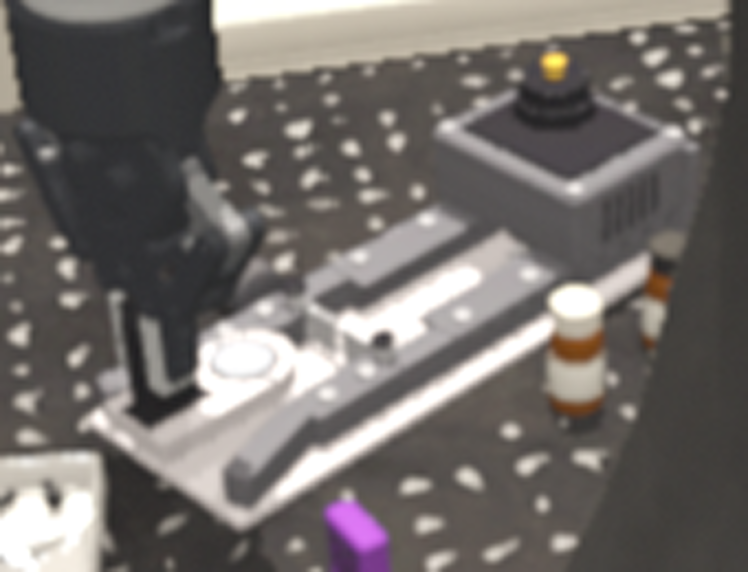

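The slide hangs nose-first over the mouth (disc at crop pixel 245,360), level with the lane. The two vials are well clear. Next I'll lower it by feel, then probe sideways to find the centre of the lane.

```bash
python3 - <<'E'
from h import *
R=rot(FA); u=R[:2,0]; g=FO-94*u
print(ctrl.move_l([*g,54],vel=30,threshold=4)); s=st("down")
ctrl.hold(0.2)
s=st()
z=s['eef_pos'][2]
n=np.array([-u[1],u[0]])
# advance so the nose is just inside the parallel part, watching forces
for x in(-66,-60,-54,-48):
    q=FO+(x-22)*u
    hit=ctrl.move_l([*q,z],vel=40,threshold=6); s=st(f"x{x} {hit}")
    print(" along %.1f side %.1f"%(s['force'][:2]@u,s['force'][:2]@n))
    if hit: break
snap("side","mouth",(190,150,360,280),4.4)
E
```

```text
True
down t8.10 [455.9 143.2  58.3] F [0.2 0.3 4.2] T [-0.    0.1   0.05] w11.5
 t8.30 [455.8 143.2  58.3] F [ 0.7 -0.5  5.3] T [ 0.02 -0.1   0.06] w11.7
x-66 True t8.51 [458.2 143.9  58.5] F [1.3 0.5 2. ] T [ 0.13 -0.5  -0.02] w11.4
 along 1.4 side 0.1
```

View pics/mouth.png

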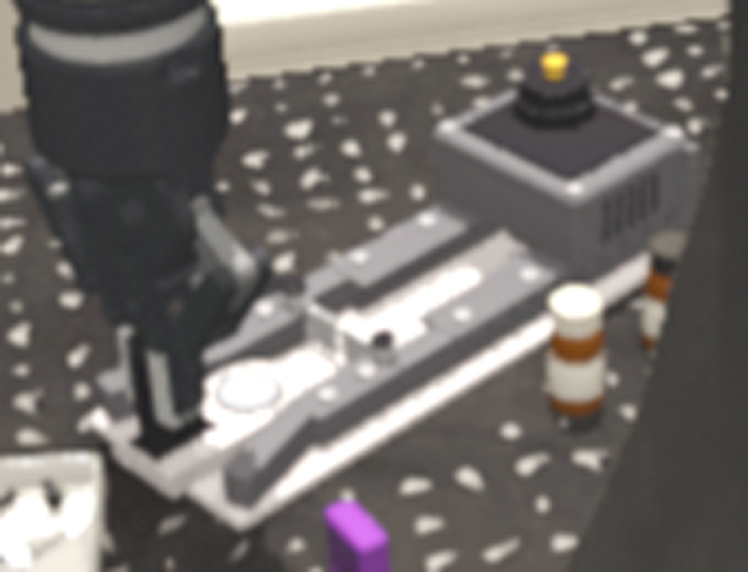

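The slide is flat in the mouth: contact came at TCP z 58.3, and I had predicted 58. I'll go on in small steps, watching the sideways force and correcting for it.

```bash
cat >> h.py <<'E'
R=rot(FA); u=R[:2,0]; n=np.array([-u[1],u[0]])
def fl(s): return s['force'][:2]@u,s['force'][:2]@n,s['force'][2]
def xy(s): d=s['eef_pos'][:2]-FO; return d@u+22,d@n
E
python3 - <<'E'
from h import *
ctrl.hold(0.2); z=58.6; y=0
for x in(-64,-60,-56,-52,-48):
    q=FO+(x-22)*u+y*n
    hit=ctrl.move_l([*q,z],vel=30,threshold=10); ctrl.hold(.05); s=sensors.read_state()
    f=fl(s); print(x,hit,"%.2f"%s['t'],np.round(xy(s),1),np.round(f,1),s['wrist_torque'].round(2),s['eef_pos'][2].round(1))
    if hit or abs(f[0])>6: break
# probe sideways
for sg in(1,-1):
    q=FO+(x-22)*u+(y+4*sg)*n
    hit=ctrl.move_l([*q,z],vel=10,threshold=5);s=sensors.read_state(); print("probe",sg,hit,"%.2f"%s['t'],np.round(xy(s),2),np.round(fl(s),1),s['wrist_torque'].round(2))
E
```

```text
-64 True 9.02 [-69.4   0.1] [-0.3  0.3  4.5] [ 0.1  -0.15  0.04] 58.7
probe 1 True 9.30 [-69.33   0.32] [-0.1  0.7  3.5] [ 0.01 -0.14 -0.03]
probe -1 True 9.58 [-69.22   0.13] [-0.5  0.4  4.8] [ 0.1 -0.1  0. ]
```

```bash
python3 - <<'E'
from h import *
y=0
def go(x,y,z,v=30):
    q=FO+(x-22)*u+y*n
    try: ctrl.move_l([*q,z],vel=v)
    except Exception as e: print(e)
    ctrl.hold(.1); s=sensors.read_state(); f=fl(s)
    print((x,y,z),"%.2f"%s['t'],np.round(xy(s),1),np.round(f,1),s['wrist_torque'].round(2),s['eef_pos'][2].round(1)); return f
z=59.2
go(-69,0,z)
for x in(-66,-62,-58,-54,-50,-47):
    f=go(x,y,z)
    if np.abs(f).max()>7: break
E
```

```text
(-69, 0, 59.2) 9.93 [-69.2   0.1] [ 0.7 -0.2 -0.3] [ 0.23 -0.2   0.  ] 58.9
(-66, 0, 59.2) 10.28 [-66.4   0. ] [-1.1 -0.5  1.5] [-0.04  0.06 -0.01] 59.0
(-62, 0, 59.2) 10.67 [-61.9  -0. ] [ 0.9  0.2 -1.4] [ 0.02 -0.11  0.02] 59.0
(-58, 0, 59.2) 11.05 [-57.9   0. ] [ 0.1 -0.7 -2.2] [ 0.02 -0.01  0.03] 59.0
(-54, 0, 59.2) 11.43 [-53.9   0. ] [ 0.4 -0.4 -0.8] [ 0.03 -0.06  0.06] 59.0
(-50, 0, 59.2) 11.82 [-50.   0.] [ 0.3 -0.8 -0.9] [ 0.03 -0.05 -0.  ] 59.0
(-47, 0, 59.2) 12.17 [-47.   0.] [ 0.5  0.4 -1.3] [-0.03 -0.05 -0.04] 59.1
```

```bash
cat >> h.py <<'E'
def go(x,y,z,v=30,h=.1,pr=True):
    q=FO+(x-22)*u+y*n
    ctrl.move_l([*q,z],vel=v)
    F=[]
    for _ in range(3): ctrl.hold(h/3); s=sensors.read_state(); F.append(fl(s))
    f=np.mean(F,0)
    if pr: print((x,round(y,2),z),"%.2f"%s['t'],np.round(xy(s),1),np.round(f,1),s['wrist_torque'].round(2),s['eef_pos'][2].round(1))
    return f
E
python3 - <<'E'
from h import *
for sg in(1,-1):
    for y in(.7,1.4,2.1,2.8):
        f=go(-47,sg*y,59.2,20)
        if abs(f[1])>3: break
    go(-47,0,59.2)
E
```

```text
(-47, 0.7, 59.2) 12.52 [-47.1   0.7] [-0.1 -0.3 -1.8] [-0.09  0.05  0.01] 59.1
(-47, 1.4, 59.2) 12.87 [-47.    1.4] [-0.1 -0.  -2.1] [-0.02  0.02 -0.01] 59.2
(-47, 2.1, 59.2) 13.22 [-47.    1.6] [-0.7 -2.9 -1.1] [-0.74 -0.09 -0.11] 59.2
(-47, 2.8, 59.2) 13.57 [-47.1   1.8] [-1.4 -5.8 -1.5] [-1.1  -0.06 -0.11] 59.3
(-47, 0, 59.2) 13.92 [-47.    0.4] [ 0.   0.1 -1.9] [-0.04  0.03 -0.03] 59.2
(-47, -0.7, 59.2) 14.27 [-47.   -0.5] [ 0.1  0.7 -2.6] [0.16 0.09 0.04] 59.2
(-47, -1.4, 59.2) 14.62 [-47.1  -0.7] [-0.4  4.4 -0.5] [0.89 0.32 0.17] 59.2
(-47, 0, 59.2) 14.97 [-46.9  -0.4] [-0.3  0.5 -2. ] [0.11 0.11 0.04] 59.2
```

```bash
python3 - <<'E'
from h import *
y=.45
x=-47
while x<58:
    x+=3
    f=go(x,y,59.0,30,.06)
    if f[1]>1.5: y+=.2
    if f[1]<-1.5: y-=.2
    if -f[0]>13 or abs(f[1])>9: print("stop"); break
E
```

```text
(-44, 0.45, 59.0) 15.27 [-43.7   0.2] [ 0.3  0.2 -2.1] [ 0.03 -0.1   0.02] 59.0
(-41, 0.45, 59.0) 15.57 [-40.7   0.4] [-0.5 -0.3 -0.9] [-0.04 -0.03 -0.04] 59.0
(-38, 0.45, 59.0) 15.87 [-38.4   0.4] [-3.2  0.   2.4] [-0.21  0.42 -0.02] 59.0
(-35, 0.45, 59.0) 16.17 [-35.3   0.5] [-4.  -0.5  3.2] [-0.21  0.51  0.  ] 59.0
(-32, 0.45, 59.0) 16.47 [-32.5   0.5] [-5.1 -0.1  4.4] [-0.2   0.62 -0.  ] 59.0
(-29, 0.45, 59.0) 16.77 [-29.8   0.6] [-6.5 -0.3  5.6] [-0.3   0.79 -0.02] 59.0
(-26, 0.45, 59.0) 17.07 [-27.3   0.6] [-7.8  0.5  7.3] [-0.23  1.02  0.03] 59.1
(-23, 0.45, 59.0) 17.37 [-24.8   0.7] [-9.8 -0.1  9.4] [-0.28  1.2   0.  ] 59.1
(-20, 0.45, 59.0) 17.67 [-22.2   0.7] [-10.5   0.4  10.6] [-0.39  1.4   0.01] 59.1
(-17, 0.45, 59.0) 17.97 [-19.3   0.8] [-10.4   0.1  10.6] [-0.39  1.45 -0.04] 59.1
(-14, 0.45, 59.0) 18.27 [-15.7   0.7] [-9.1 -0.1  8.5] [-0.32  1.16  0.08] 59.1
(-11, 0.45, 59.0) 18.57 [-11.9   0.7] [-6.4  0.4  6. ] [-0.16  0.85  0.05] 59.0
(-8, 0.45, 59.0) 18.87 [-8.1  0.6] [-4.1  0.2  3.4] [-0.05  0.55  0.01] 59.0
(-5, 0.45, 59.0) 19.17 [-4.5  0.4] [-2.4  0.4  1.7] [-0.0
[... 915 characters left out ...]
6  0.13  0.01] 59.0
(34, 0.45, 59.0) 23.07 [34.2  0.4] [-1.4  0.1  1.7] [-0.06  0.25 -0.  ] 59.0
(37, 0.45, 59.0) 23.37 [37.2  0.5] [-2.1  0.4  1.6] [-0.06  0.25  0.01] 59.0
(40, 0.45, 59.0) 23.67 [40.2  0.5] [-2.2  0.2  1.9] [-0.01  0.24  0.01] 59.0
(43, 0.45, 59.0) 23.97 [43.2  0.5] [-2.   0.1  2. ] [-0.01  0.29  0.03] 59.0
(46, 0.45, 59.0) 24.27 [46.1  0.5] [-2.   0.4  3. ] [0.06 0.31 0.05] 59.0
(49, 0.45, 59.0) 24.57 [49.1  0.5] [-2.5  1.   3. ] [0.03 0.32 0.07] 59.0
(52, 0.45, 59.0) 24.87 [52.   0.6] [-2.7  0.7  3.3] [ 0.08  0.48 -0.  ] 59.0
(55, 0.45, 59.0) 25.17 [55.1  0.6] [-2.9  0.7  3.5] [0.14 0.51 0.1 ] 59.0
(58, 0.45, 59.0) 25.47 [58.   0.6] [-3.4  1.7  4.1] [0.15 0.53 0.04] 59.0
```

```bash
python3 - <<'E'
from h import *
y=.5;x=58;h=[]
while x<108:
    x+=1
    f=go(x,y,59.1,20,.06); h.append(f[0])
    b=np.median(h[-9:-2]) if len(h)>4 else -3.4
    if f[1]>1.5: y+=.15
    if f[1]<-1.5: y-=.15
    if f[0]<b-3.0: print("contact?",b); break
    if x>85 and h[-1]<-9: break
E
```

```text
(59, 0.5, 59.1) 25.77 [58.6  0.6] [-5.3  1.8  5. ] [0.16 0.68 0.03] 59.0
(60, 0.65, 59.1) 26.07 [59.7  0.6] [-5.   1.5  4.6] [0.07 0.75 0.04] 59.0
(61, 0.8, 59.1) 26.37 [61.5  0.7] [-1.8  0.8  0.9] [0.09 0.2  0.02] 58.9
(62, 0.8, 59.1) 26.67 [62.4  0.7] [-0.5  0.5 -0. ] [ 0.08  0.04 -0.01] 59.0
(63, 0.8, 59.1) 26.97 [63.2  0.7] [-0.2  0.4 -0.1] [0.11 0.04 0.04] 59.0
(64, 0.8, 59.1) 27.27 [64.1  0.7] [-0.1 -0.  -1. ] [ 0.07  0.05 -0.04] 59.1
(65, 0.8, 59.1) 27.57 [65.1  0.8] [-0.3  0.2 -1.2] [ 0.04  0.05 -0.  ] 59.0
(66, 0.8, 59.1) 27.87 [66.1  0.8] [ 0.1 -0.3 -0.5] [0.04 0.01 0.01] 59.0
(67, 0.8, 59.1) 28.17 [67.1  0.8] [ 0.  -0.6 -1.1] [-0.01  0.    0.02] 59.0
(68, 0.8, 59.1) 28.47 [68.1  0.8] [-0.1 -0.2 -1.3] [ 0.02 -0.06 -0.  ] 59.1
(69, 0.8, 59.1) 28.77 [69.1  0.8] [ 0.4  0.2 -1.1] [-0.02  0.03  0.  ] 59.1
(70, 0.8, 59.1) 29.07 [70.1  0.8] [ 0.6  0.2 -1.1] [0.02 0.04 0.  ] 59.1
(71, 0.8, 59.1) 29.37 [71.1  0.8] [-0.1  0.6 -1. ] [ 0.03  0.07 -0.  ] 59.1
(72, 0.8, 59.1) 29.67 [71.7  0.8] [-2.3 -0.1  0.6] [-0.09  0.31 -0.01] 59.1
(73, 0.8, 59.1) 29.97 [72.1  0.8] [-5.2 -0.1  2.8] [-0.18  0.7   0.03] 59.1
contact? 0.021245402603885532
```

A rubbery rise in force at x≈71.3 marks the bumper, about 5 N at 72.1. The gate drag vanished at x≈61.5, as expected for the leaves snapping shut. Next I'll ease off, set the slide on the floor, and release.

```bash
python3 - <<'E'
from h import *
go(71.6,.7,58.9,10); go(71.2,.7,58.6,10)
f=go(71.3,.7,58.5,10)
ctrl.gripper_to(17); st("open17")
ctrl.gripper_to(28); s=st("open")
p=s['eef_pos']
ctrl.move_l([p[0],p[1],130],vel=80)
q=p[:2]-160*u
ctrl.move_l([*q,200],vel=250); st("away")
snap("side","rel",(190,150,360,280),4.4)
snap("top","relt",(200,150,340,330),3.3)
E
```

```text
(71.6, 0.7, 58.9) 30.36 [71.8  0.8] [-2.8  0.1  0.7] [0.1  0.34 0.07] 59.0
(71.2, 0.7, 58.6) 30.71 [71.7  0.8] [-1.6  1.4  2. ] [0.21 0.08 0.01] 58.9
(71.3, 0.7, 58.5) 31.06 [71.7  0.8] [-1.8  2.   3.1] [0.26 0.02 0.08] 58.8
open17 t31.29 [593.4 183.9  58.1] F [-0.2  0.1 -0.4] T [ 0.07 -0.04 -0.01] w17.2
open t31.56 [593.4 184.2  58.3] F [ 0.3 -0.7 -0.1] T [ 0.    0.01 -0.01] w27.9
away t33.45 [440.4 139.2 199.8] F [-0.   0.2 -0.1] T [0.02 0.07 0.03] w28.1
```

View pics/rel.png

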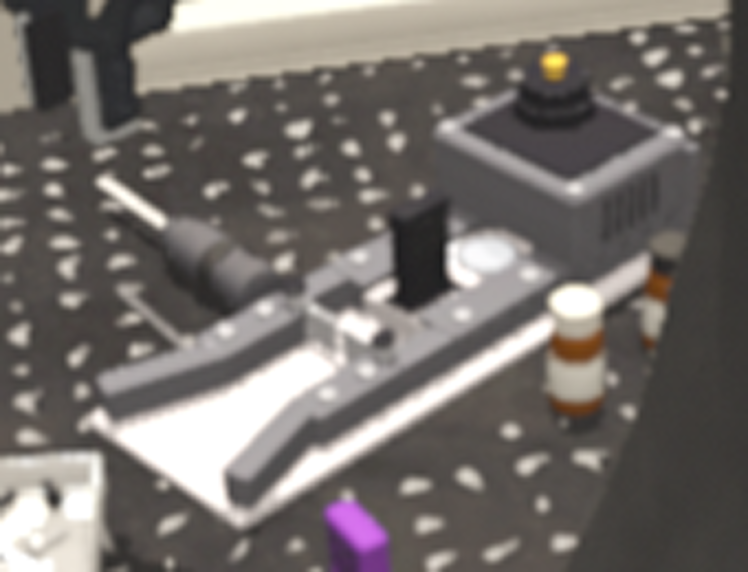

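View pics/relt.png

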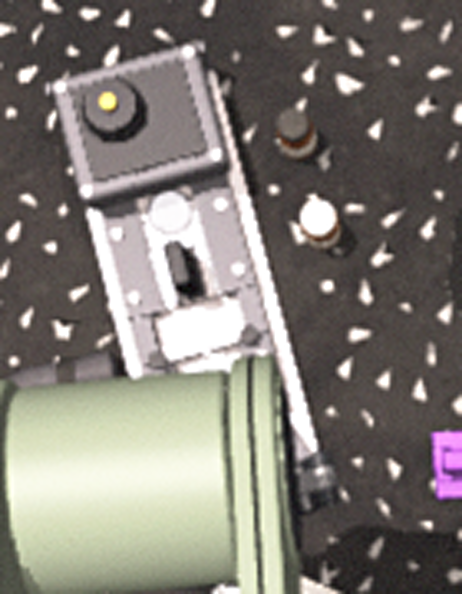

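```bash
python3 - <<'E'
from h import *
a=cv2.imread("pics/side0.png")[200:240,245:300];b=cv2.imread("pics/rel_full.png")[200:240,245:300]
cv2.imwrite("pics/gatecmp.png",cv2.resize(np.vstack([a,b]),None,fx=7,fy=7,interpolation=cv2.INTER_CUBIC))
p=cv2.imread("pics/relt_full.png")[195:265,235:290]
cv2.imwrite("pics/slz.png",cv2.resize(p,None,fx=8,fy=8,interpolation=cv2.INTER_CUBIC))
E
```

```text
(no output)
```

View pics/gatecmp.png

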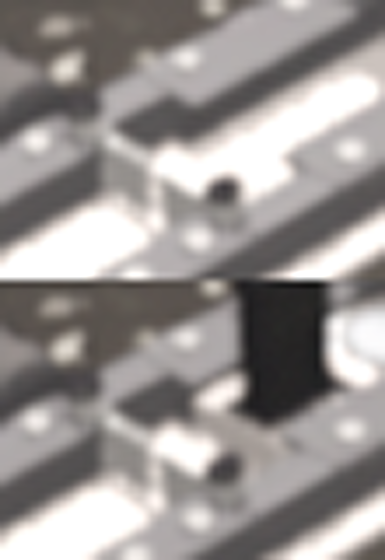

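View pics/slz.png

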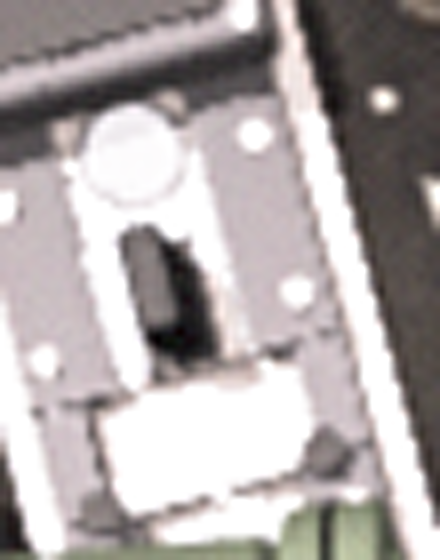

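```bash
python3 - <<'E'
from h import *
f=lambda L:[(235+x/8-.44,195+y/8-.44) for x,y in L]
def F(w): d=w[:,:2]-FO; return np.c_[d@u,d@n].round(1)
print("disc",F(onz("top",f([(134,155)]),18)))
print("tail",F(onz("top",f([(140,388),(240,352)]),18)))
print("nose proj",f([(0,0)]) and ((proj("top",[[*(FO+111.5*u),18],[*(FO+100*u),24]])-[235,195]+.44)*8).round())
# side: paddle tip centre row
print("paddle top pred in side",proj("side",[[*(FO+(71.5-22)*u+.7*n),66]]).round(1))
E
```

```text
disc [[88.4  0.2]]
tail [[ 29.6  13.4]
 [ 31.9 -13.5]]
nose proj [[113.  69.]
 [121. 107.]]
paddle top pred in side [[284.8 194.2]]
```

```bash
python3 - <<'E'
from h import *
ctrl.finish_job(); st()
E
```

```text
the job is handed in; nothing more can be done
the job is handed in; nothing more can be done
```

The slide is loaded and I handed the job in at about 33.5 s of the 61 s allowed; the system gave no verdict.

I gripped the slide by its paddle, set it flat in the mouth, and probed both rails to find the lane centre. I then pushed it through the gate, with resistance peaking at about 10.5 N rather than the 3–7 N you gave. It met the shuttle's bumper at about 71.3 mm past the gate line, with about 5 N the most I measured there. I eased off to about 2 N, let go, and backed away.

**Last checks:**
- **Slide position:** it lies straight in the lane. The sample disc puts its origin at about 70.5–71 mm, about half a millimetre short of where I felt contact, though the cameras are only good to about 2 mm.
- **Gate:** the side view shows both leaves shut, looking the same as in the first picture. The drag on the slide also vanished at 61.5 mm, close to the expected 62 mm.
- **Vials:** by eye in the pictures, both stand upright where they were.
- **Presence switch:** I couldn't see it. That it is pressed rests on the felt contact and an estimated springback of no more than about 0.5 mm after release. I didn't probe again after letting go.

The force stops tripped early a few times in the mouth, because the slide was still pressed against the floor. Raising it slightly fixed that.

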